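# Index a ball carrier a quarter turn and hold it

## Robot

A 7-joint arm with a two-finger parallel gripper is mounted at the origin on the work surface. World frame = base frame: x ahead of the robot, y to its left, z up, the work surface at z = 0. Lengths are in m, angles in degrees, forces in N, time in s.
With the tool pointing down it reaches from about 0.425 to 1.025 m from the base axis. Payload 9.4 kg.
Tool frame: the origin (TCP) lies at the very end of the fingers, on their centre line; the grasp point (between the pads) lies r.grip_depth behind it (r.grip_depth is the distance from the TCP to the grasp point, in m); z points along the fingers, y is the direction in which the jaws open and shut (so a half turn about z gives the same grasp; the last joint's range is limited). The gripper opens to 93 mm and grips with 3 to 60 N. Pads are 15 mm wide; open, the fingers measure 128 mm over their backs; the gripper's body (75 mm by 188 mm) begins 65 mm behind the grasp point.
Start: joints at [-69.941, 34.337, -0.143, 91.639, 0.103, 54.024, -4.572], TCP at [0.3, 0.66, 0.219] pointing down, gripper open.
Joint ranges: [-147.43, 147.43], [-19.82, 112.94], [-74.19, 73.91], [6.32, 146.72], [-59.91, 239.91], [6.04, 106.73], [-150.56, 150.56]. Speed limits (degrees/s): [127.2, 127.2, 172.46, 172.46, 180, 180, 180].

## Interface

Orientations are given as [roll, pitch, yaw] about the fixed x, y, z axes, in that order (R = Rz(yaw) Ry(pitch) Rx(roll)).
In Python, from bench import r gives the robot as it stands.
- The arm moves only by the tool carry_out, never from a script. Its argument "plan" is a list of rows, each a list of 5 numbers: the closure, from -1 (fully open) to 1 (shut), then the shift along the tool's x, y, z in cm, then the turn about the tool's z in degrees. A call has 1 to 5 rows; each row is the pose to reach, as a shift and turn from the pose commanded when the call began, along the tool's axes at that moment; what a row does not reach only later rows make up. A row lasts 1/8 s, in which the tool goes at most 62.5 mm and 10.7 degrees, less where a joint would pass 70% of its speed; a pose out of reach is approached as far as the arm can. A call with a gripper value outside its range is refused whole. The fingers move at their own pace and stop on an object; "grip_force" is the grip in N (left out, the last holds). Time passes only in rows, so rows that repeat a pose let the fingers close. It gives the time, the measured TCP pose, the force and the opening at its end, in the units of the state.
- r.observe(): the state, without advancing time (a new reading comes with each control period).
- r.snapshot(name): name is "scene" or "top" or "wrist"; returns the picture (400x640x3 uint8, red, green, blue); there is no depth.
- r.camera_params(name): a dict with "mtx" (3x3 intrinsics, pixels), "origin" and "orientation" of the camera in the world. Camera axes: x right, y down, z forward; pixel columns grow to the right and rows downward; lengths in m; the calibration is good to about 2 mm. The wrist camera is an equidistant fisheye: a pixel r from the principal point sees the ray r / f radians off the axis. A picture is of the moment at which its call begins: read the wrist's pose just before it. camera_params takes no time and is no camera call; for the wrist camera it gives the pose at the moment of the call.
- r.job_done(): hands the job in, once; it reports no verdict.
The state is a dict: "clock": time; "joint_positions": joint angles; "qvel": joint speeds; "tau": joint torques, N m; "tool_pos": TCP position; "orientation": TCP orientation; "wrist_force": force on the tool from outside, world axes, zero at the start; "ft_torque": the same for the moment, N m; "finger_gap": opening from 0.0 (shut) to 1.0 (fully open).
Only numpy, scipy, OpenCV 4.12 (cv2) and the standard library are available. Lean on these libraries where they do the work, as an engineer would, in place of code of your own. Each camera call takes 0.05 s, during which the arm holds its last target.

## Task

Pick up the blue dish that has the orange ball in it and fit its square-bored hub fully down onto the square brass shaft of the indexing head, then use the dish to turn the spindle a quarter turn counter-clockwise (seen from above, from the white mark round to the green one), and finish still gripping it there, because the spindle springs back if let go. Keep the dish level and the loose ball in the middle of its hollow all the way, and leave everything else on the bench where it is.

Things in the scene. Friction and masses are not known exactly. Their poses are not given: they have to be found in the camera images.
- dish: Blue dish holding the ball, upright. Plate 60 mm square, corners cut off (four flat vertical sides 47 mm long, 23 to 42 mm above the underside) on an aluminium hub 38 mm square, 23 mm high. Square bore 21.4 mm wide, 23 mm deep, open below, flaring to 26 mm over its lowest 5 mm. Origin: centre of the underside; z up, x and y square to the flat sides and the bore. 160 g. Fits any of four ways round.
- dish_hollow (a point): Deepest point of the dish's round hollow, 28 mm above the dish's underside, on its axis. The hollow is a shallow aluminium cone (sides rising 15 degrees, 52 mm across) inside the blue rim, whose top is 42 mm above the underside.
- ball_center (a point): Centre of the loose orange ball, 24 mm diameter, about 56 g. At rest in the hollow its centre is 12.4 mm above dish_hollow; its top is 10 mm above the rim of the dish.
- head: Indexing head, fixed to the bench: round dark grey-blue base, 120 mm diameter (128 mm at the foot), 38 mm high, a white mark on its top edge along its +x and a green one along its +y. A round steel spindle plate (92 mm) turns on it and carries the square shaft. Origin: centre of the underside, z up. Place and yaw vary.
- seat (a point): Centre of the spindle plate's top face (51 mm above the bench), where the underside of a fully fitted dish rests. Turns with the spindle: z up, x and y square to the sides of the brass shaft, x towards the red stripe. The shaft is 20 mm square and stands 18 mm above this point.
- spindle (a joint): Turn of the spindle, rad, growing counter-clockwise seen from above. 0 at the start (red stripe at the white mark, held on a stop by a spring), 1.57 with the stripe at the green mark, stop at 1.9. Spring torque 0.035 N m at 0, 0.11 N m at 1.57. The fitted dish has about 0.07 rad of turning play to each side.
- spare_dish: An identical blue dish without a ball, standing on the bench; not to be used. Either dish may be the left one. Origin: centre of the underside.
- gauge_block: Bystander: steel gauge block 35 x 12 x 22 mm. Origin: centre of the underside.
- v_block: Bystander: dark steel V-block 60 x 46 x 36 mm. Origin: centre of the underside.
- blower: Bystander: grey-green rubber dust blower standing upright, 62 mm diameter, 88 mm high. Origin: centre of the underside.
- caliper: Bystander: digital caliper lying flat, 190 x 75 mm, 12 mm thick. Origin: under the middle of its bar.
- screwdriver: Bystander: red-handled screwdriver, 160 mm long, lying along its own x, handle to -x.
Mind the look-alikes: they are no part of the job. Of the things shaped like the head, the grey one is meant.

How it is judged:
By the outcome, as a careful person would: the job done as asked, in the order asked, and still so for the second after the job is handed in, while the arm keeps its last pose, push and grip.
It also fails if it takes over 58 s, if anything falls off the work surface, if the arm or the gripper's body presses on something with over 40 N, if the wrist force passes 120 N, or if a joint passes its speed limit or range.

## Working session

There is one attempt and no reset: what is moved stays moved. The work goes in short steps, Python scripts to look and compute and a tool call to move; the robot and the scene stay as the last step left them, time stands still between calls to the robot, and variables do not carry over. Pictures are saved under pics/ and viewed, and the job is handed in when it is done.

Besides the shell and the picture viewer there is one more tool, called after ">>>" as name(argument=value, ...) on one line, values as JSON. carry_out: Moves the arm, as the interface text tells. Its arguments: {"type":"object","properties":{"plan":{"type":"array","items":{"type":"array","items":{"type":"number"}}},"grip_force":{"type":"number"}},"required":["plan"]}

```bash
ls; mkdir -p pics
python3 - <<'E'
from bench import r
import cv2
s=r.observe(); print(s); print(r.grip_depth)
for n in("scene","top","wrist"):
    p=r.camera_params(n); print(n,p)
    cv2.imwrite(f"pics/{n}0.png",r.snapshot(n)[:,:,::-1])
E
```

```text
pics
{'clock': 0.0, 'joint_positions': array([-69.94072551,  34.38393019,  -0.14709621,  91.68001902,
         0.10092926,  54.02432126,  -4.57145309]), 'qvel': array([ 0.03190073,  0.00821826,  0.03149442,  0.02460502,  0.04547135,
       -0.03120905, -0.0112704 ]), 'tau': array([-4.26652759e-04, -7.65048695e+01,  1.49738409e+00, -2.52353954e+01,
       -5.23699040e-02,  1.68874097e-02,  1.63851037e-04]), 'tool_pos': array([0.29991286, 0.65952439, 0.2177727 ]), 'orientation': array([-1.79912024e+02,  5.54650722e-03,  1.55550088e+02]), 'wrist_force': array([ 0.01074887,  0.66775949, -0.27037228]), 'ft_torque': array([0.01011678, 0.00989167, 0.03778246]), 'finger_gap': 1.0013278884777828}
0.0188
scene {'mtx': array([[476.79401442,   0.        , 322.33718651],
       [  0.        , 476.79401442, 195.97725896],
       [  0.        ,   0.        ,   1.        ]]), 'origin': array([1.291826  , 0.72614697, 0.94665618]), 'orientation': array([-130.30742371,    1.00154053,  133.85539872])}
top {'mtx': array([[486.88529793,   0.        , 324.49387912],
       [  0.        , 486.88529793, 195.03669299],
       [  0.        ,   0.        ,   1.        ]]), 'origin': array([ 0.3265638 , -0.00503587,  1.31536234]), 'orientation': array([-1.70024822e+02,  1.60297072e-01, -8.99678424e+01])}
wrist {'mtx': array([[309.70691629,   0.        , 315.63745343],
       [  0.        , 309.70691629, 200.76172937],
       [  0.        ,   0.        ,   1.        ]]), 'origin': array([0.23673228, 0.68847681, 0.38391299]), 'orientation': array([1.65206285e+02, 1.22080793e-01, 6.55145175e+01])}
```

View pics/scene0.png

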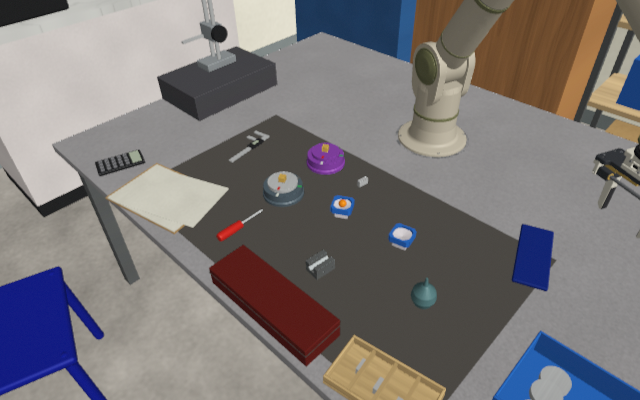

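View pics/top0.png

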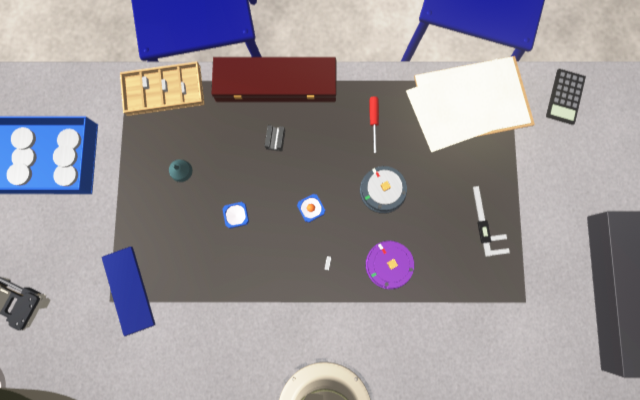

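View pics/wrist0.png

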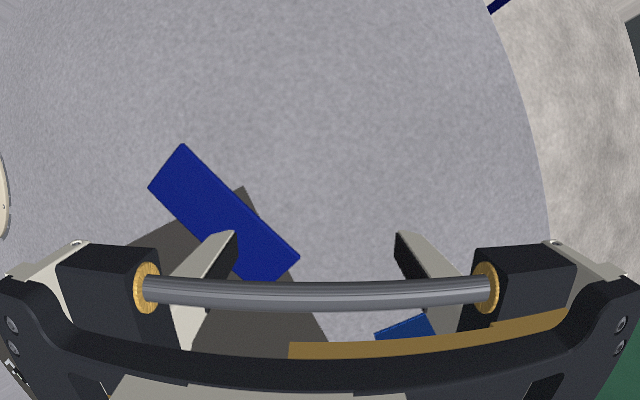

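The top view shows two dishes: (311,208) with an orange ball and (235,215) empty. The one with the ball is meant. It also shows two heads: a grey one at (384,188) and a purple one at (390,264). The grey one is meant. I'll confirm both in enlarged crops.

Run:
```python
import cv2,numpy as np
t=cv2.imread("pics/top0.png"); s=cv2.imread("pics/scene0.png")
a=cv2.resize(t[150:240,280:420],None,fx=5.6,fy=5.6,interpolation=cv2.INTER_CUBIC)
b=cv2.resize(s[135:235,255:365],None,fx=6,fy=6,interpolation=cv2.INTER_CUBIC)
cv2.imwrite("pics/ct0.png",a);cv2.imwrite("pics/cs0.png",b)
```

```text
(no output)
```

View pics/ct0.png

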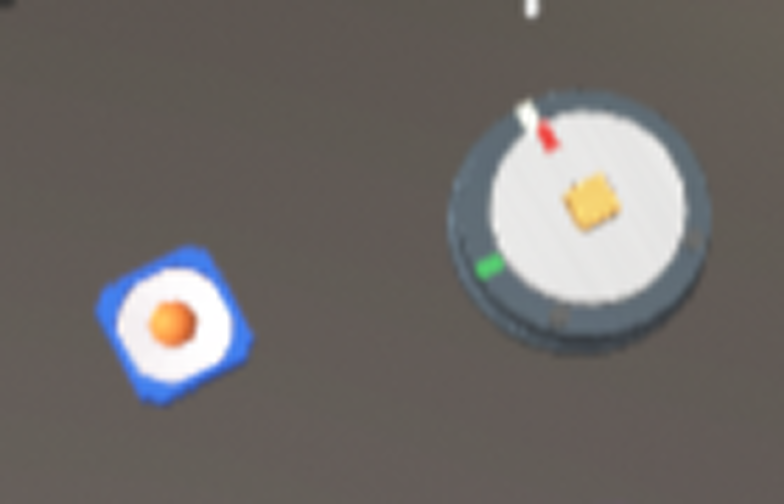

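View pics/cs0.png

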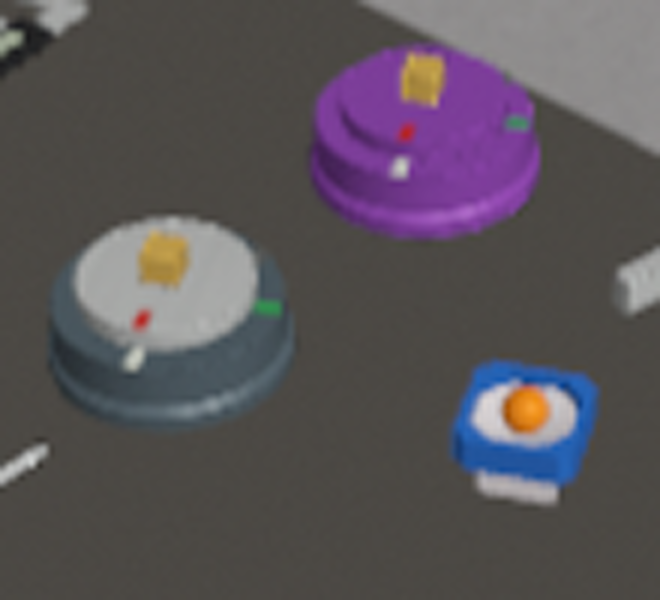

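The crops confirm the dish (blue with the orange ball, top (311,208)) and the grey head (shaft at top (385,186), with the stripe at the white mark). Next I'll measure them.

```bash
cat > h.py <<'E'
import numpy as np,cv2
from scipy.spatial.transform import Rotation as Ro
def Rm(o): return Ro.from_euler('xyz',o,degrees=True).as_matrix()
def ray(p,uv,fish=False):
    K=p['mtx'];uv=np.asarray(uv,float);x=(uv-[K[0,2],K[1,2]])/K[0,0]
    if fish:
        th=np.hypot(*x); d=np.array([*(x/th*np.sin(th)),np.cos(th)]) if th>1e-9 else np.array([0,0,1.])
    else: d=np.array([*x,1.])
    return p['origin'],Rm(p['orientation'])@d
def at(p,uv,z,fish=False):
    o,d=ray(p,uv,fish); return o+d*(z-o[2])/d[2]
def proj(p,P,fish=False):
    c=Rm(p['orientation']).T@(np.asarray(P)-p['origin']);K=p['mtx']
    if fish:
        th=np.arctan2(np.hypot(c[0],c[1]),c[2]);x=c[:2]/np.hypot(c[0],c[1])*th
    else: x=c[:2]/c[2]
    return x*K[0,0]+[K[0,2],K[1,2]]
E
python3 - <<'E'
from bench import r
from h import *
for n in("top","scene"):
    im=cv2.imread(f"pics/{n}0.png");p=r.camera_params(n);hsv=cv2.cvtColor(im,cv2.COLOR_BGR2HSV)
    def blobs(lo,hi,roi,mn=4):
        m=cv2.inRange(hsv,lo,hi);q=np.zeros_like(m);x0,y0,x1,y1=roi;q[y0:y1,x0:x1]=m[y0:y1,x0:x1]
        k,l,st,c=cv2.connectedComponentsWithStats(q)
        return [(st[i,4],c[i],(l==i)) for i in range(1,k) if st[i,4]>=mn]
    rd=(290,185,335,230) if n=="top" else (325,190,362,222)
    rh=(355,162,412,216) if n=="top" else (260,165,308,208)
    for nm,lo,hi,roi,z in (("ball",(5,120,120),(22,255,255),rd,.0404),("blue",(100,120,60),(125,255,255),rd,.042),("brass",(15,70,120),(35,255,255),rh,.069),("red",(0,120,100),(6,255,255),rh,.051),("green",(55,80,60),(85,255,255),rh,.038)):
        for a,c,m in blobs(lo,hi,roi):
            print(n,nm,a,c.round(2),at(p,c,z).round(4))
            if nm in("blue","brass"):
                pts=np.argwhere(m)[:,::-1]
                W=np.array([at(p,u,z)[:2] for u in pts],np.float32)*1000
                mr=cv2.minAreaRect(W);print("  rect",mr)
E
```

```text
top ball 49 [310.43 207.33] [0.5178 0.0359 0.0404]
top blue 181 [310.45 207.56] [0.5169 0.0358 0.042 ]
  rect ((516.6990966796875, 35.308528900146484), (62.118873596191406, 60.38588333129883), 26.984439849853516)
top brass 68 [385.19 185.74] [ 0.5704 -0.1597  0.069 ]
  rect ((570.4896850585938, -159.35922241210938), (19.954910278320312, 22.508583068847656), 26.723041534423828)
top red 7 [377.29 174.29] [ 0.6049 -0.1415  0.051 ]
top green 20 [366.9 197.1] [ 0.5457 -0.1142  0.038 ]
scene ball 44 [342.07 202.95] [0.5162 0.0379 0.0404]
scene blue 235 [342.19 205.77] [0.5264 0.0475 0.042 ]
  rect ((523.1295166015625, 44.34210205078125), (81.03163146972656, 64.6762466430664), 28.661771774291992)
scene brass 62 [281.74 177.9 ] [ 0.5783 -0.1488  0.069 ]
  rect ((578.1239624023438, -148.21627807617188), (38.63202667236328, 24.40494155883789), 42.55842971801758)
scene red 5 [278.4 187.8] [ 0.6026 -0.1388  0.051 ]
scene green 13 [299.31 186.  ] [ 0.5439 -0.1111  0.038 ]
```

```bash
cat >> h.py <<'E'
def plan(s,P,yaw=None):
    R=Rm(s['orientation']); d=R.T@(np.asarray(P)-s['tool_pos'])*100
    t=None if yaw is None else -((yaw-s['orientation'][2]+180)%360-180)
    return d.round(2),t
E
python3 - <<'E'
from bench import r
from h import *
s=r.observe();print(plan(s,[.517,.036,.20],27))
E
```

```text
(array([-45.57, -47.78,   1.86]), np.float64(128.5469027916293))
```

>>> carry_out(plan=[[-1,-3.8,-4,0.15,10.5],[-1,-7.6,-8,0.3,21],[-1,-11.4,-12,0.45,31.5],[-1,-15.2,-16,0.6,42],[-1,-19,-20,0.8,52.5]])

```text
clock: 0.78
tool_pos: [0.3907, 0.3975, 0.2106]
orientation: [180.0, -0.0, 102.7]
wrist_force: [0.1, -0.4, 0.8]
finger_gap: 1.0
```

Run:
```python
from bench import r
from h import *
s=r.observe();print(s['joint_positions'],s['tool_pos'],s['orientation'],plan(s,[.517,.036,.20],27))
```

```text
[-61.72333437  23.86911027  14.43357489 114.98513631  -8.64171149
  42.13105467 -29.3473395 ] [0.39067798 0.39749435 0.21061583] [ 1.79987608e+02 -4.22835504e-03  1.02702038e+02] (array([-38.04,   4.37,   1.06]), np.float64(75.70203802441848))
```

>>> carry_out(plan=[[-1,-5.5,0.6,0.2,10.5],[-1,-11,1.2,0.4,21],[-1,-16.5,1.9,0.6,31.5],[-1,-22,2.5,0.8,42],[-1,-27.5,3.2,0.9,52.5]])

```text
clock: 1.4
tool_pos: [0.4839, 0.137, 0.2017]
orientation: [180.0, -0.0, 50.2]
wrist_force: [1.8, -0.1, 0.2]
finger_gap: 0.994
```

Run:
```python
from bench import r
from h import *
s=r.observe();print(s['joint_positions'],s['tool_pos'],s['orientation'],plan(s,[.517,.036,.18],27))
```

```text
[-44.05266955  22.63314816  29.78461381 122.6812905  -17.78819878
  38.77251828 -41.94234424] [0.48386497 0.13700593 0.20168655] [ 1.79998776e+02 -1.76993099e-02  5.02234726e+01] (array([-5.64,  9.01,  2.17]), np.float64(23.223472587202423))
```

>>> carry_out(plan=[[-1,-2.5,4,0.9,9],[-1,-4.7,7.5,1.7,18],[-1,-5.6,9,2.2,23.2],[-1,-5.6,9,2.2,23.2]])

```text
clock: 1.9
tool_pos: [0.5173, 0.0377, 0.1792]
orientation: [180.0, 0.1, 27.3]
wrist_force: [0.7, -0.4, -0.3]
finger_gap: 1.003
```

Run:
```python
from bench import r
from h import *
p=r.camera_params("wrist");s=r.observe();print(s['joint_positions'],s['tool_pos'],s['orientation'],s['qvel'].round(2))
cv2.imwrite("pics/w1.png",r.snapshot("wrist")[:,:,::-1])
import pickle;pickle.dump((p,s),open("w1.pkl","wb"))
print(p, proj(p,[.517,.036,.042],True),proj(p,[.5704,-.1597,.069],True))
```

```text
[-34.65098138  26.74390578  34.36309827 122.19888145 -24.42115342
  37.83664094 -46.19655259] [0.51734724 0.03774436 0.17923251] [1.79999874e+02 5.61263155e-02 2.73037287e+01] [-1.79 -0.8  -1.81  0.12  0.62  0.47  1.03]
{'mtx': array([[309.70691629,   0.        , 315.63745343],
       [  0.        , 309.70691629, 200.76172937],
       [  0.        ,   0.        ,   1.        ]]), 'origin': array([0.58068379, 0.06965996, 0.34525945]), 'orientation': array([ 1.65203337e+02, -6.46729502e-02, -6.27326267e+01])} [316.03591908 193.00099149] [497.81648421 237.24517012]
```

View pics/w1.png

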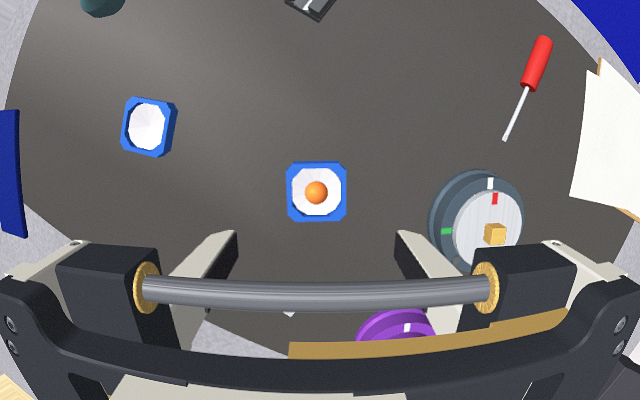

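Run:
```python
from h import *
import pickle
p,s=pickle.load(open("w1.pkl","rb"))
im=cv2.imread("pics/w1.png");hsv=cv2.cvtColor(im,cv2.COLOR_BGR2HSV)
roi=np.zeros(im.shape[:2],np.uint8);roi[150:230,275:360]=255
m=cv2.inRange(hsv,(100,110,60),(125,255,255))&roi
m=cv2.morphologyEx(m,cv2.MORPH_OPEN,np.ones((2,2)))
c=max(cv2.findContours(m,cv2.RETR_EXTERNAL,cv2.CHAIN_APPROX_NONE)[0],key=cv2.contourArea)
W=np.array([at(p,u[0],.042,True)[:2] for u in c],np.float32)*1000
print("rim outer",cv2.minAreaRect(W))
# inner hole
cs,h=cv2.findContours(m,cv2.RETR_CCOMP,cv2.CHAIN_APPROX_NONE)
for c,hh in zip(cs,h[0]):
    if hh[3]>=0 and len(c)>40:
        W=np.array([at(p,u[0],.042,True)[:2] for u in c],np.float32)*1000;print("hole",cv2.fitEllipse(W))
m=cv2.inRange(hsv,(5,130,100),(20,255,255))&roi
M=cv2.moments(m,True);print("ball",at(p,(M['m10']/M['m00'],M['m01']/M['m00']),.0404,True))
cv2.imwrite("pics/w1c.png",np.hstack([cv2.resize(im[150:230,275:360],None,fx=4.5,fy=4.5,interpolation=cv2.INTER_CUBIC),cv2.resize(im[195:275,440:525],None,fx=4.5,fy=4.5,interpolation=cv2.INTER_CUBIC)]))
```

```text
rim outer ((517.8941650390625, 35.40593719482422), (62.90765380859375, 60.84685516357422), 28.5089111328125)
hole ((518.07275390625, 35.677772521972656), (52.295230865478516, 53.12991714477539), 22.088151931762695)
ball [0.51727861 0.03628264 0.0404    ]
```

View pics/w1c.png

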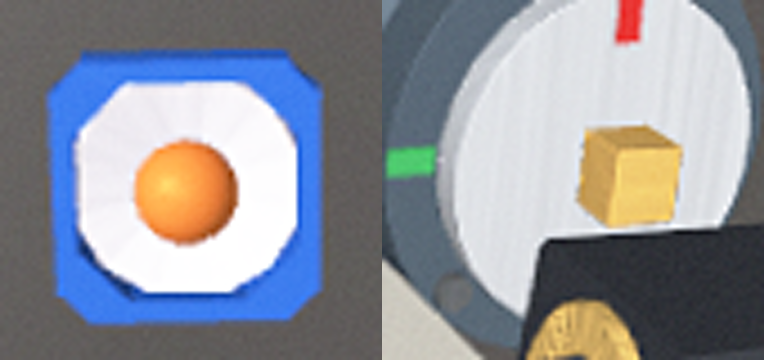

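Run:
```python
from bench import r
from h import *
s=r.observe();print(s['tool_pos'],s['orientation'],plan(s,[.5177,.0357,.014],28.3))
```

```text
[0.51714188 0.03893219 0.17936866] [-1.79967992e+02  4.50546256e-02  2.74751075e+01] (array([-0.09,  0.32, 16.54]), np.float64(-0.8248924500677504))
```

>>> carry_out(plan=[[-1,0,0.1,4,-0.8],[-1,0,0.15,8,-0.8],[-1,0,0.2,9.5,-0.8],[-1,0,0.2,9.5,-0.8]])

```text
clock: 2.45
tool_pos: [0.518, 0.0372, 0.0844]
orientation: [-179.9, 0.1, 28.3]
wrist_force: [-0.1, -0.1, -0.1]
finger_gap: 1.0
```

Run:
```python
from bench import r
from h import *
for i in range(4):
    p=r.camera_params("wrist");s=r.observe();im=r.snapshot("wrist")[:,:,::-1];print(s['tool_pos'],s['orientation'][2],p['origin'],p['orientation'][2])
cv2.imwrite("pics/w2.png",im)
print(plan(s,[.5177,.0357,.014],28.3))
hsv=cv2.cvtColor(im,cv2.COLOR_BGR2HSV)
m=cv2.inRange(hsv,(100,110,60),(125,255,255));m[:100]=0;m[:,:230]=0;m[:,420:]=0
cs,h=cv2.findContours(m,cv2.RETR_CCOMP,cv2.CHAIN_APPROX_NONE)
for c,hh in zip(cs,h[0]):
    if len(c)>80:
        W=np.array([at(p,u[0],.042,True)[:2] for u in c],np.float32)*1000;print(hh[3]>=0,cv2.fitEllipse(W),cv2.minAreaRect(W))
```

```text
[0.5180178  0.03717255 0.0844209 ] 28.25085218628614 [0.58088609 0.06999714 0.25040848] -61.784396384260894
[0.51856398 0.03693186 0.08519545] 28.216340507029887 [0.58119744 0.06971314 0.25126779] -61.8160873314041
[0.51888853 0.03680545 0.08561472] 28.197661261002402 [0.5813714  0.06955498 0.25176936] -61.834369491253646
[0.51904453 0.03673939 0.085815  ] 28.189912381976512 [0.58143248 0.06947144 0.25199875] -61.84517657543214
(array([-0.18,  0.03,  7.18]), np.float64(-0.11008761802349909))
False ((518.5501708984375, 37.0228271484375), (67.18644714355469, 71.06721496582031), 113.39534759521484) ((518.7955322265625, 37.17538833618164), (63.7636833190918, 60.744293212890625), 28.46871566772461)
True ((518.9268798828125, 37.29216003417969), (50.936614990234375, 52.03459930419922), 27.719383239746094) ((518.610107421875, 37.1082649230957), (48.4614143371582, 50.36623001098633), 28.125324249267578)
```

View pics/w2.png

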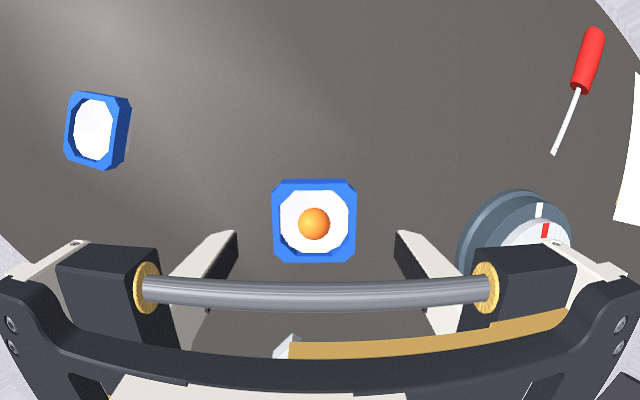

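>>> carry_out(plan=[[-1,0,0,2.5,0],[-1,0,0,5,0],[-1,0,0,6.5,0],[-1,0,0,7.1,0],[-1,0,0,7.1,0]])

```text
clock: 3.28
tool_pos: [0.5185, 0.0363, 0.0138]
orientation: [180.0, -0.0, 28.1]
wrist_force: [-0.5, -0.8, 0.0]
finger_gap: 1.002
```

>>> carry_out(plan=[[-1,0,0,0,0],[-1,0,0,0,0]])

```text
clock: 3.52
tool_pos: [0.5187, 0.0364, 0.0142]
orientation: [180.0, -0.0, 28.2]
wrist_force: [0.6, 0.1, 0.3]
finger_gap: 1.001
```

Run:
```python
from bench import r
from h import *
for i in range(2):
    s=r.observe();im=r.snapshot("wrist")[:,:,::-1];print(s['tool_pos'],s['orientation'])
cv2.imwrite("pics/w3.png",im)
```

```text
[0.51868722 0.03644876 0.01417123] [ 1.79978729e+02 -4.77342977e-02  2.81546761e+01]
[0.5186375  0.03648156 0.01409836] [ 1.79984666e+02 -4.17437770e-02  2.81581019e+01]
```

View pics/w3.png

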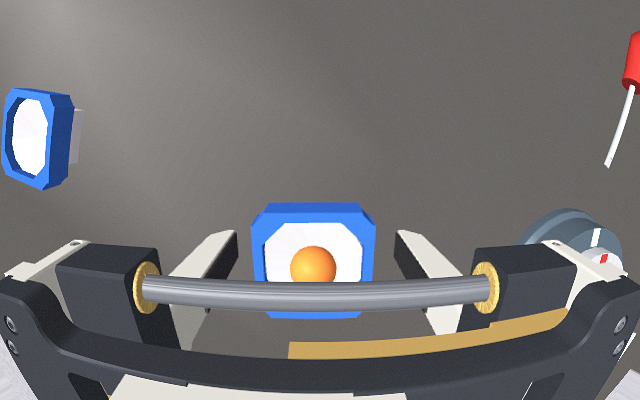

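>>> carry_out(plan=[[-0.7,0,-0.1,0,0],[-0.4,0,-0.1,0,0],[-0.33,0,-0.1,0,0],[-0.3,0,-0.1,0,0],[-0.3,0,-0.1,0,0]], grip_force=15)

```text
clock: 4.25
tool_pos: [0.5179, 0.0373, 0.0136]
orientation: [-180.0, 0.0, 28.1]
wrist_force: [-0.0, 1.3, -0.0]
finger_gap: 0.651
```

>>> carry_out(plan=[[-0.28,0,0,0,0],[-0.26,0,0,0,0],[-0.24,0,0,0,0],[-0.2,0,0,0,0],[-0.1,0,0,0,0]], grip_force=15)

```text
clock: 4.88
tool_pos: [0.5179, 0.0372, 0.0136]
orientation: [180.0, 0.0, 28.1]
wrist_force: [-0.9, 1.0, -0.2]
finger_gap: 0.645
```

>>> carry_out(plan=[[1,0,0,0,0],[1,0,0,0,0],[1,0,0,0,0]], grip_force=35)

```text
clock: 5.25
tool_pos: [0.5179, 0.0372, 0.0136]
orientation: [180.0, 0.0, 28.1]
wrist_force: [0.2, 0.8, -1.0]
finger_gap: 0.641
```

Run:
```python
from bench import r
from h import *
for i in range(2):
    s=r.observe();im=r.snapshot("wrist")[:,:,::-1];print(s['tool_pos'],s['orientation'],s['finger_gap'],s['wrist_force'])
cv2.imwrite("pics/w4.png",im)
```

```text
[0.51788285 0.03722033 0.01361245] [1.79999213e+02 2.80932866e-03 2.81427919e+01] 0.6410450379543067 [ 0.20811505  0.79758825 -0.97729258]
[0.51788776 0.03719601 0.01361572] [1.79995582e+02 3.15098176e-03 2.81477058e+01] 0.6374438752006985 [ 0.51305673  0.89610472 -1.27122224]
```

View pics/w4.png

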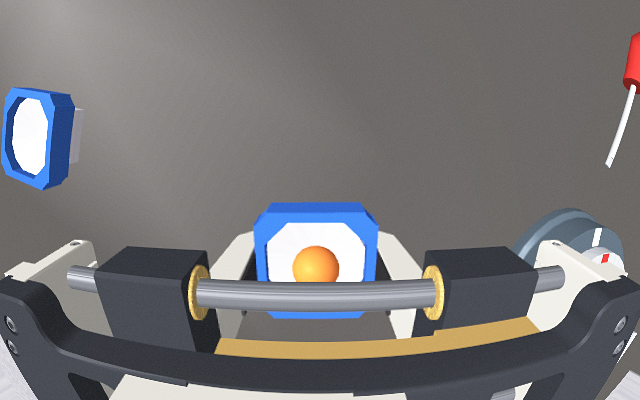

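>>> carry_out(plan=[[1,0,0,-0.3,0],[1,0,0,-0.9,0],[1,0,0,-1.8,0],[1,0,0,-2.9,0],[1,0,0,-4,0]])

```text
clock: 5.98
tool_pos: [0.518, 0.0373, 0.0546]
orientation: [180.0, -0.0, 28.2]
wrist_force: [0.4, -0.5, -2.4]
finger_gap: 0.642
```

>>> carry_out(plan=[[1,0,0,-1.2,0],[1,0,0,-2.5,0],[1,0,0,-3.8,0],[1,0,0,-4.8,0],[1,0,0,-5.2,0]])

```text
clock: 6.6
tool_pos: [0.5181, 0.0374, 0.1064]
orientation: [180.0, -0.0, 28.2]
wrist_force: [0.3, 0.8, -2.4]
finger_gap: 0.648
```

>>> carry_out(plan=[[1,0,0,-0.2,0],[1,0,0,-0.2,0]])

```text
clock: 6.85
tool_pos: [0.5178, 0.0373, 0.1075]
orientation: [-180.0, 0.0, 28.2]
wrist_force: [-0.8, -0.7, -2.7]
finger_gap: 0.64
```

Run:
```python
from bench import r
from h import *
for i in range(2):
    p=r.camera_params("wrist");s=r.observe();im=r.snapshot("wrist")[:,:,::-1];print(s['tool_pos'],s['orientation'],s['finger_gap'],s['wrist_force'])
import pickle;pickle.dump((p,s),open("w5.pkl","wb"))
cv2.imwrite("pics/w5.png",im); print(s['joint_positions'])
print(plan(s,[.5704,-.1597,s['tool_pos'][2]],28))
```

```text
[0.51781632 0.03728182 0.10749829] [-1.79996973e+02  1.36001956e-02  2.81512032e+01] 0.6402059966441122 [-0.77674781 -0.66859353 -2.72850435]
[0.51779423 0.03723106 0.10740044] [-1.79996942e+02  2.06782829e-02  2.81467875e+01] 0.6437154116940524 [ 1.25230253 -0.05356169 -1.70164079]
[-29.25040988  32.69247714  27.56670569 125.30444044 -31.33396359
  28.71842361 -39.28114221]
(array([-4.65, 19.85,  0.  ]), np.float64(0.14678745563350049))
```

View pics/w5.png

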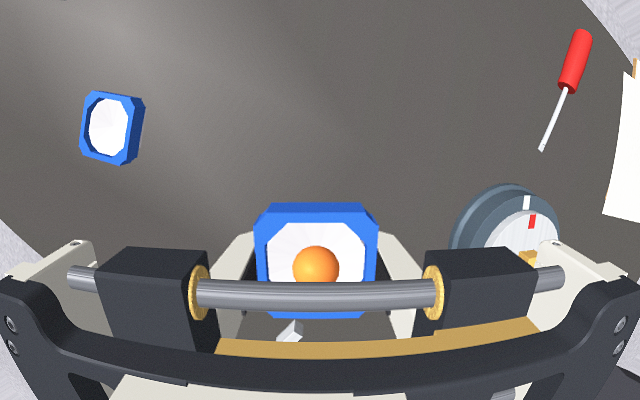

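>>> carry_out(plan=[[1,-0.2,0.3,0,0],[1,-0.7,1.1,0,0],[1,-1.45,2.25,0,0],[1,-2.4,3.7,0,0],[1,-3.3,5.2,0,0]])

```text
clock: 7.58
tool_pos: [0.5131, -0.0259, 0.1077]
orientation: [180.0, 0.0, 28.1]
wrist_force: [-0.6, -0.0, -2.6]
finger_gap: 0.641
```

>>> carry_out(plan=[[1,-0.95,1.5,0,0],[1,-1.9,3,0,0],[1,-2.85,4.5,0,0],[1,-3.8,6,0,0],[1,-4.75,7.5,0,0]])

```text
clock: 8.2
tool_pos: [0.5068, -0.1139, 0.1076]
orientation: [180.0, -0.0, 28.1]
wrist_force: [0.4, 0.5, -2.0]
finger_gap: 0.646
```

>>> carry_out(plan=[[1,-0.95,1.5,0,0],[1,-1.9,3,0,0],[1,-2.8,4.3,0,0],[1,-3.6,5.5,0,0],[1,-4.1,6.4,0,0]])

```text
clock: 8.82
tool_pos: [0.5007, -0.1894, 0.1077]
orientation: [180.0, -0.0, 28.1]
wrist_force: [-0.2, 0.6, -2.6]
finger_gap: 0.643
```

>>> carry_out(plan=[[1,-0.3,0.45,0,0],[1,-0.5,0.7,0,0],[1,-0.5,0.75,0,0],[1,-0.5,0.75,0,0]])

```text
clock: 9.32
tool_pos: [0.5001, -0.197, 0.1076]
orientation: [-180.0, -0.0, 28.2]
wrist_force: [0.3, 0.1, -1.6]
finger_gap: 0.642
```

Run:
```python
from bench import r
from h import *
for i in range(3):
    p=r.camera_params("wrist");s=r.observe();im=r.snapshot("wrist")[:,:,::-1];print(s['tool_pos'],s['orientation'],s['finger_gap'],s['wrist_force'])
import pickle;pickle.dump((p,s),open("w6.pkl","wb"))
cv2.imwrite("pics/w6.png",im); print(s['joint_positions'],p)
```

```text
[ 0.50007812 -0.19704728  0.10760312] [-1.79989854e+02 -2.38579921e-03  2.81798205e+01] 0.6424708534932272 [ 0.30324071  0.12090155 -1.5861772 ]
[ 0.50009523 -0.19702956  0.10761671] [-1.79990290e+02 -3.62842626e-03  2.81826252e+01] 0.6415972434184426 [ 0.02711115 -0.23307336 -1.67688298]
[ 0.50009136 -0.19705027  0.10761931] [-1.79991481e+02 -3.27583262e-03  2.81808360e+01] 0.6429638119646247 [ 0.25156702  0.43946066 -2.88902232]
[ -1.40304348  33.00847393  24.69308845 122.87943763 -27.59824197
  29.44214961 -17.65854866] {'mtx': array([[309.70691629,   0.        , 315.63745343],
       [  0.        , 309.70691629, 200.76172937],
       [  0.        ,   0.        ,   1.        ]]), 'origin': array([ 0.56276922, -0.16428461,  0.27369676]), 'orientation': array([ 1.65259020e+02, -5.60157445e-02, -6.18540559e+01])}
```

View pics/w6.png

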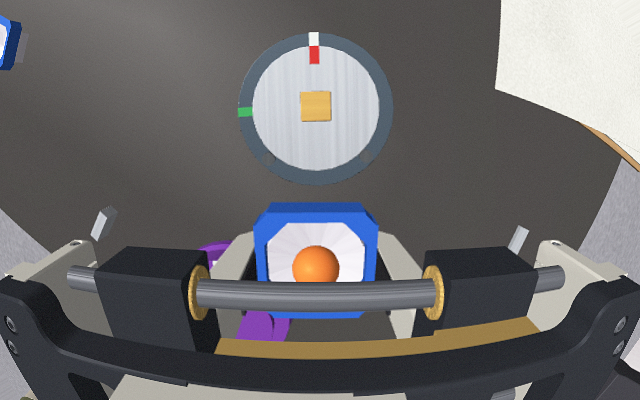

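Run:
```python
from h import *
import pickle
p,s=pickle.load(open("w6.pkl","rb"))
im=cv2.imread("pics/w6.png");hsv=cv2.cvtColor(im,cv2.COLOR_BGR2HSV)
R=Rm(s['orientation'])
tool=lambda W:(R.T@(np.asarray(W)-s['tool_pos'])*1000).round(2)
def cont(m): return max(cv2.findContours(m,cv2.RETR_EXTERNAL,cv2.CHAIN_APPROX_NONE)[0],key=cv2.contourArea)
m=cv2.inRange(hsv,(12,90,100),(35,255,255));m[140:]=0;m[:80]=0;m[:,:290]=0;m[:,345:]=0
c=cont(m);W=np.array([at(p,u[0],.069,True)[:2] for u in c],np.float32)*1000
q=cv2.minAreaRect(W);print("brass",q,tool([q[0][0]/1e3,q[0][1]/1e3,.069]))
# plate
m=cv2.inRange(hsv,(0,0,130),(179,70,255));m[:35]=0;m[178:]=0;m[:,:245]=0;m[:,385:]=0
c=cont(m);W=np.array([at(p,u[0],.051,True)[:2] for u in c],np.float32)*1000
H=cv2.convexHull(W);e=cv2.fitEllipse(H);print("plate",e,tool([e[0][0]/1e3,e[0][1]/1e3,.051]))
for nm,lo,hi,z in(("red",(0,120,100),(8,255,255),.051),("green",(55,80,60),(85,255,255),.038)):
    m=cv2.inRange(hsv,lo,hi);m[140:]=0;m[:20]=0;m[:,:220]=0;m[:,400:]=0
    M=cv2.moments(m,True);P=at(p,(M['m10']/M['m00'],M['m01']/M['m00']),z,True);print(nm,P,np.degrees(np.arctan2(*(P[:2]-np.array(e[0])/1e3)[::-1])))
# dish: rim plane z = tool + .0284 approx
zt=s['tool_pos'][2]+.0284
m=cv2.inRange(hsv,(100,110,40),(125,255,255));m[:195]=0;m[322:]=0;m[:,:245]=0;m[:,390:]=0
cv2.imwrite("pics/w6c.png",np.hstack([cv2.resize(im[195:325,245:390],None,fx=2.6,fy=2.6,interpolation=cv2.INTER_CUBIC),cv2.resize(im[25:190,230:400],None,fx=2.05,fy=2.05,interpolation=cv2.INTER_CUBIC)[:338]]) )
# predicted corner pixels if dish at tool x=y=0
for P in ([30,-23.5,0],[30,23.5,0],[23.5,30,0],[23.5,-30,0],[-30,0,0],[0,30,0],[0,-30,0]):
    for z in (.0284,.0094):
        Pw=s['tool_pos']+R@np.array([P[0]/1e3,P[1]/1e3,-z]);print(P,z,proj(p,Pw,True).round(1))
```

```text
brass ((571.7734985351562, -159.26358032226562), (19.240371704101562, 19.5292911529541), 28.517425537109375) [81.03  0.55 38.62]
plate ((573.0375366210938, -158.60885620117188), (90.84107208251953, 95.39460754394531), 120.22052001953125) [82.45  0.57 56.62]
red [ 0.60516235 -0.14051548  0.051     ] 29.38912838062205
green [ 0.54482893 -0.11265553  0.038     ] 121.5438212824223
[30, -23.5, 0] 0.0284 [263.6 210.1]
[30, -23.5, 0] 0.0094 [269.4 199.9]
[30, 23.5, 0] 0.0284 [364.2 210. ]
[30, 23.5, 0] 0.0094 [358.7 199.8]
[23.5, 30, 0] 0.0284 [377.  223.1]
[23.5, 30, 0] 0.0094 [370.3 211.6]
[23.5, -30, 0] 0.0284 [250.9 223.1]
[23.5, -30, 0] 0.0094 [257.9 211.7]
[-30, 0, 0] 0.0284 [314.2 316.7]
[-30, 0, 0] 0.0094 [314.3 298. ]
[0, 30, 0] 0.0284 [373.8 267.2]
[0, 30, 0] 0.0094 [367.9 251.9]
[0, -30, 0] 0.0284 [254.3 267.2]
[0, -30, 0] 0.0094 [260.4 251.9]
```

View pics/w6c.png

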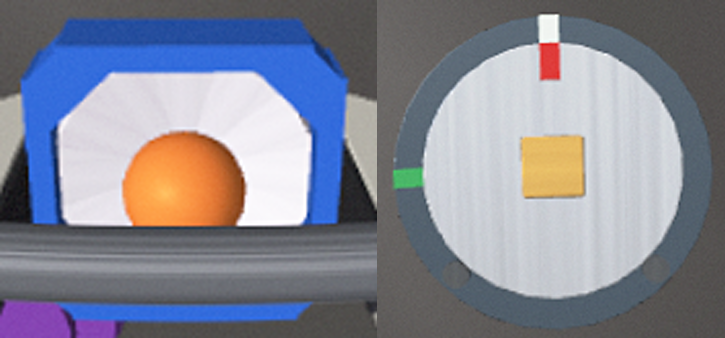

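>>> carry_out(plan=[[1,0.3,0,0,0],[1,1,0,0,0],[1,2,0,0,0],[1,3.2,0,0,0],[1,4.4,0,0,0]])

```text
clock: 10.1
tool_pos: [0.5398, -0.1761, 0.1076]
orientation: [180.0, -0.0, 28.2]
wrist_force: [0.1, 0.5, -2.7]
finger_gap: 0.642
```

>>> carry_out(plan=[[1,1.2,0,0,-0.2],[1,2.3,0,0,-0.3],[1,3.2,0,0,-0.3],[1,3.7,0,0,-0.3],[1,3.8,0,0,-0.3]])

```text
clock: 10.72
tool_pos: [0.5724, -0.1587, 0.1076]
orientation: [180.0, 0.0, 28.5]
wrist_force: [-0.0, 0.0, -2.1]
finger_gap: 0.643
```

>>> carry_out(plan=[[1,0,0,0.2,0],[1,0,0,0.6,0],[1,0,0,1,0],[1,0,0,1.2,0],[1,0,0,1.2,0]])

```text
clock: 11.35
tool_pos: [0.5722, -0.1588, 0.0954]
orientation: [-180.0, 0.0, 28.4]
wrist_force: [0.4, 0.3, -1.7]
finger_gap: 0.64
```

Run:
```python
from bench import r
from h import *
for n in ("wrist","top","scene"):
    p=r.camera_params(n);s=r.observe();im=r.snapshot(n)[:,:,::-1];print(s['tool_pos'],s['orientation'],s['wrist_force'])
    cv2.imwrite(f"pics/{n}7.png",im)
    if n=="scene": sc=cv2.resize(im[110:230,220:340],None,fx=4.5,fy=4.5,interpolation=cv2.INTER_CUBIC);cv2.imwrite("pics/sc7.png",sc)
```

```text
[ 0.5721612  -0.15882797  0.09541431] [-1.79989401e+02  1.78121814e-02  2.84379546e+01] [ 0.40008005  0.28554547 -1.69017478]
[ 0.57227837 -0.1588214   0.09554637] [-1.79999068e+02  6.13833579e-03  2.84424233e+01] [ 0.29795581  0.1449087  -2.58590487]
[ 0.57232909 -0.15885286  0.09567322] [ 1.79994916e+02 -1.66453931e-03  2.84429248e+01] [ 0.57024262  0.80172395 -2.38482861]
```

View pics/sc7.png

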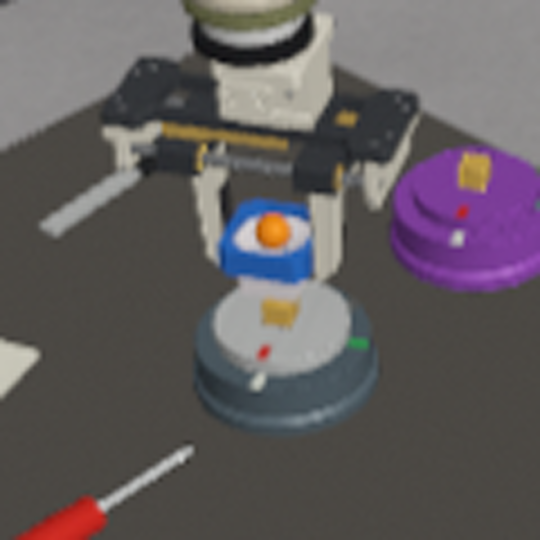

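View pics/wrist7.png

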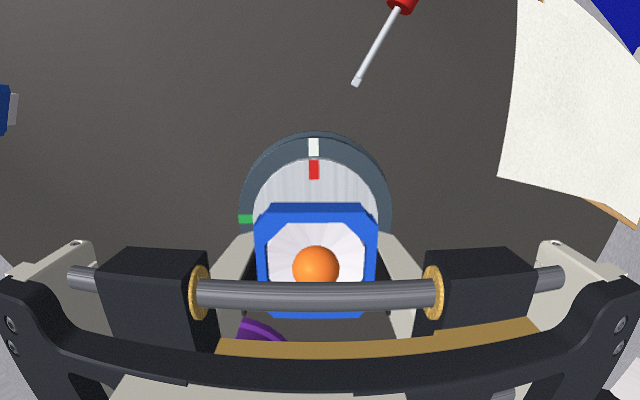

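>>> carry_out(plan=[[1,0,0,0.2,0],[1,0,0,0.6,0],[1,0,0,1,0],[1,0,0,1.4,0],[1,0,0,1.6,0]])

```text
clock: 12.12
tool_pos: [0.5722, -0.1588, 0.0792]
orientation: [-180.0, 0.0, 28.4]
wrist_force: [-0.0, 0.3, -3.2]
finger_gap: 0.642
```

>>> carry_out(plan=[[1,0,0,0.1,0],[1,0,0,0.2,0],[1,0,0,0.3,0],[1,0,0,0.4,0],[1,0,0,0.4,0]])

```text
clock: 12.75
tool_pos: [0.5723, -0.1587, 0.0756]
orientation: [-180.0, -0.0, 28.4]
wrist_force: [-0.1, -0.5, -2.0]
finger_gap: 0.639
```

>>> carry_out(plan=[[1,0,0,0.15,0],[1,0,0,0.35,0],[1,0,0,0.55,0],[1,0,0,0.7,0],[1,0,0,0.7,0]])

```text
clock: 13.38
tool_pos: [0.5722, -0.1588, 0.0685]
orientation: [-180.0, 0.0, 28.4]
wrist_force: [-0.1, 1.1, -2.2]
finger_gap: 0.644
```

>>> carry_out(plan=[[1,0,0,0.1,0],[1,0,0,0.2,0],[1,0,0,0.3,0],[1,0,0,0.35,0],[1,0,0,0.35,0]])

```text
clock: 14.0
tool_pos: [0.5723, -0.1588, 0.0651]
orientation: [180.0, 0.0, 28.4]
wrist_force: [-0.2, 0.0, -2.3]
finger_gap: 0.641
```

Very clean fit so far. I'll go on until it makes contact with the seat.

>>> carry_out(plan=[[1,0,0,0.05,0],[1,0,0,0.1,0],[1,0,0,0.1,0]])

```text
clock: 14.38
tool_pos: [0.5724, -0.1588, 0.0646]
orientation: [180.0, -0.0, 28.4]
wrist_force: [-1.5, 1.1, 4.7]
finger_gap: 0.645
```

>>> carry_out(plan=[[1,0,0,0.05,0],[1,0,0,0.1,0],[1,0,0,0.1,0]])

```text
clock: 14.75
tool_pos: [0.5724, -0.1588, 0.0645]
orientation: [-180.0, -0.1, 28.4]
wrist_force: [-4.0, 1.2, 17.3]
finger_gap: 0.642
```

Run:
```python
from bench import r
from h import *
im=r.snapshot("scene")[:,:,::-1];w=r.snapshot("wrist")[:,:,::-1]
for i in range(4): r.snapshot("top");s=r.observe();print(s['tool_pos'],s['wrist_force'])
print(s['joint_positions'])
a=cv2.resize(im[130:220,230:330],(400,360),interpolation=cv2.INTER_CUBIC);b=cv2.resize(w[130:330,215:415],(360,360))
cv2.imwrite("pics/s8.png",np.hstack([a,b]))
```

```text
[ 0.5724417  -0.15879189  0.06456254] [-4.99912667  2.51024062 17.13634914]
[ 0.57241452 -0.15879284  0.06452581] [-3.65452818  2.71112566 17.36056425]
[ 0.57243338 -0.15874668  0.06451505] [-4.53914127  1.98354086 16.79574524]
[ 0.57240793 -0.1587432   0.06452282] [-3.11515593  2.32296661 16.38920434]
[ -4.86506365  39.4567948   22.74395477 116.92593377 -30.2954286
  29.2680867  -21.49922054]
```

View pics/s8.png

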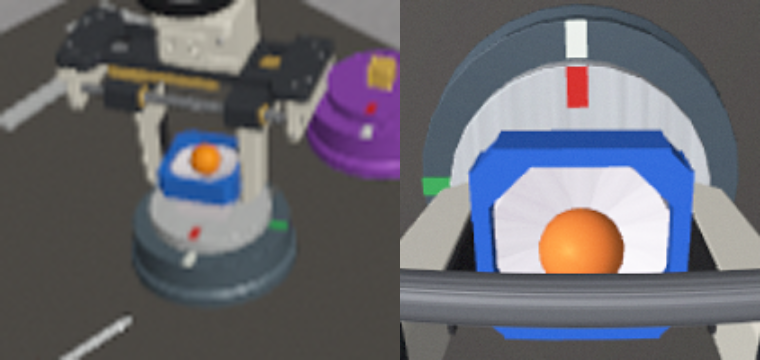

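>>> carry_out(plan=[[1,0,0,-0.05,-1],[1,0,0,-0.05,-4],[1,0,0,-0.05,-8],[1,0,0,-0.05,-12],[1,0,0,-0.05,-14]])

```text
clock: 15.68
tool_pos: [0.5723, -0.1585, 0.0646]
orientation: [-180.0, -0.1, 42.5]
wrist_force: [-2.9, 3.2, 11.8]
finger_gap: 0.642
```

Run:
```python
from bench import r
import numpy as np
F=[]
for i in range(4): s=r.observe();F.append(np.r_[s['wrist_force'],s['ft_torque']]);r.snapshot("top")
print(s['tool_pos'],s['orientation'],np.mean(F,0).round(2),s['joint_positions'].round(1))
```

```text
[ 0.57231255 -0.15845523  0.06455976] [-1.79982028e+02 -5.92929310e-02  4.24562360e+01] [-3.17  2.69 11.66  0.48  0.85 -0.05] [ -2.5  38.8  19.  116.8 -25.5  28.3 -12.2]
```

>>> carry_out(plan=[[1,0,-0.02,0,-3],[1,0,-0.04,0,-8],[1,0,-0.05,0,-13],[1,0,-0.06,0,-18],[1,0,-0.06,0,-22]])

```text
clock: 16.5
tool_pos: [0.572, -0.158, 0.0646]
orientation: [180.0, -0.1, 64.6]
wrist_force: [-4.0, 2.9, 11.0]
finger_gap: 0.641
```

```bash
cat > f.py <<'E'
from bench import r
import numpy as np
from h import Rm
F=[]
for i in range(4): s=r.observe();F.append(np.r_[s['wrist_force'],s['ft_torque']]);r.snapshot("top")
F=np.mean(F,0);print(s['tool_pos'],s['orientation'],F.round(2),"tool",(Rm(s['orientation']).T@F[:3]).round(2),s['joint_positions'].round(1),s['clock'])
E
python3 f.py
```

```text
[ 0.57204281 -0.15800326  0.06456705] [ 1.79981586e+02 -6.03549892e-02  6.44692992e+01] [-2.77  1.99 10.79  0.46  0.79 -0.06] tool [  0.62  -3.35 -10.79] [  1.3  38.   13.1 116.6 -17.9  27.2   2.1] 16.65
```

>>> carry_out(plan=[[1,0,-0.02,0,-3],[1,0,-0.03,0,-8],[1,0,-0.04,0,-13],[1,0,-0.05,0,-18],[1,0,-0.05,0,-22]])

```text
clock: 17.32
tool_pos: [0.5716, -0.1577, 0.0646]
orientation: [180.0, -0.0, 86.6]
wrist_force: [-2.5, 2.6, 11.3]
finger_gap: 0.641
```

```bash
python3 f.py
```

```text
[ 0.57160363 -0.15773833  0.06457805] [ 1.79961342e+02 -4.17775873e-02  8.64697201e+01] [-2.39  2.59 10.76  0.48  0.74 -0.09] tool [  2.44  -2.54 -10.76] [  5.1  37.5   7.3 116.4 -10.   26.7  16.3] 17.475
```

>>> carry_out(plan=[[1,0,-0.02,0,-3],[1,0.01,-0.03,0,-8],[1,0.02,-0.04,0,-13],[1,0.02,-0.04,0,-18],[1,0.02,-0.04,0,-23]])

```text
clock: 18.15
tool_pos: [0.5711, -0.1576, 0.0645]
orientation: [180.0, -0.0, 109.6]
wrist_force: [-2.4, 1.4, 11.3]
finger_gap: 0.647
```

>>> carry_out(plan=[[1,0,-0.01,0,-4],[1,0,-0.02,0,-8],[1,0,-0.02,0,-11],[1,0,-0.02,0,-12.5],[1,0,-0.02,0,-12.5]])

```text
clock: 18.77
tool_pos: [0.5708, -0.1577, 0.0646]
orientation: [180.0, -0.0, 122.0]
wrist_force: [-3.5, 2.4, 11.2]
finger_gap: 0.641
```

```bash
python3 f.py
python3 - <<'E'
from bench import r
from h import *
import pickle
p=r.camera_params("wrist");w=r.snapshot("wrist")[:,:,::-1];t=r.snapshot("top")[:,:,::-1];sc=r.snapshot("scene")[:,:,::-1]
pickle.dump(p,open("w9.pkl","wb"));cv2.imwrite("pics/w9.png",w);cv2.imwrite("pics/t9.png",t);cv2.imwrite("pics/s9.png",sc)
a=cv2.resize(sc[130:220,230:330],(400,360),interpolation=cv2.INTER_CUBIC);b=cv2.resize(w[130:330,215:415],(360,360))
cv2.imwrite("pics/m9.png",np.hstack([a,b]))
E
```

```text
[ 0.5707956  -0.15764412  0.06456611] [ 1.79978376e+02 -3.67659722e-03  1.21930556e+02] [-3.11  2.68 11.09  0.43  0.8  -0.12] tool [  3.92  -1.21 -11.09] [ 11.3  37.2  -2.  116.1   2.7  26.8  39.3] 18.925
```

View pics/m9.png

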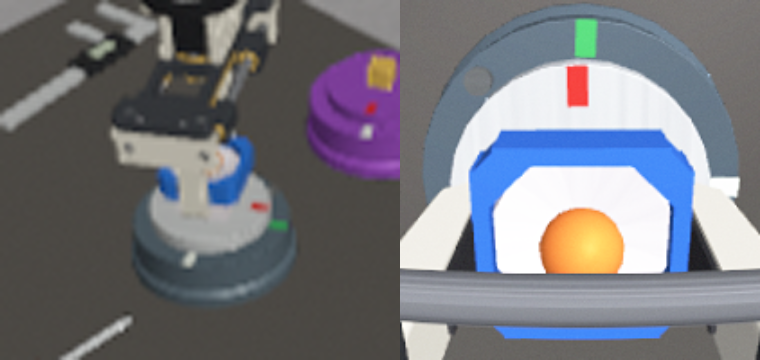

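Run:
```python
from h import *
import pickle
p=pickle.load(open("w9.pkl","rb"));im=cv2.imread("pics/w9.png");hsv=cv2.cvtColor(im,cv2.COLOR_BGR2HSV)
# head centre in wrist frame: fit plate arc; compare with base arc
def c(lo,hi,z):
    m=cv2.inRange(hsv,lo,hi);m[:120]=0;m[200:]=0;m[:,:220]=0;m[:,410:]=0
    M=cv2.moments(m,True);u=(M['m10']/M['m00'],M['m01']/M['m00']);print(u,M['m00']);return at(p,u,z,True)
R=c((0,120,100),(8,255,255),.051);G=c((50,80,60),(85,255,255),.038)
m=cv2.inRange(hsv,(0,0,200),(179,40,255));m[:215]=0;m[250:]=0;m[:,:395]=0;m[:,430:]=0
M=cv2.moments(m,True);u=(M['m10']/M['m00'],M['m01']/M['m00']);Wm=at(p,u,.038,True);print("white",u,M['m00'],Wm)
for C in ([.572,-.159],[.571,-.158],[.5725,-.1575],[.570,-.159]):
    f=lambda P:np.degrees(np.arctan2(P[1]-C[1],P[0]-C[0])); print(C,f(R),f(G),f(Wm),np.hypot(*(R[:2]-C)),np.hypot(*(G[:2]-C)),np.hypot(*(Wm[:2]-C)))
```

```text
(313.0207468879668, 177.4564315352697) 241.0
(317.75824175824175, 150.35531135531136) 273.0
white (398.4451612903226, 239.05161290322582) 155.0 [ 0.62376596 -0.13466207  0.038     ]
[0.572, -0.159] 124.18249572230384 120.4428748920117 25.180714184701994 0.03814144676548695 0.05292201460315996 0.057201834537739596
[0.571, -0.158] 123.76871901314817 120.04783076351157 23.85939634436323 0.036753322247202416 0.05155442620280461 0.057696671761812354
[0.5725, -0.1575] 126.11779887618229 121.75801333405983 24.01199040319865 0.03720270423466158 0.05189582238284981 0.056122812755278424
[0.57, -0.159] 121.62337237939465 118.54035880407685 24.354566685939425 0.03705474089263869 0.051937286468267535 0.05901791019904799
```

>>> carry_out(plan=[[1,0,-0.01,0,1],[1,0.02,-0.01,0,2],[1,0.03,-0.01,0,3],[1,0.03,-0.01,0,3.3],[1,0.03,-0.01,0,3.3]])

```text
clock: 19.75
tool_pos: [0.5709, -0.1576, 0.0646]
orientation: [180.0, 0.0, 118.6]
wrist_force: [-3.1, 1.6, 10.4]
finger_gap: 0.646
```

```bash
python3 f.py
cat > m.py <<'E'
from h import *
import sys
from bench import r
w=r.snapshot("wrist")[:,:,::-1]; p=r.camera_params("wrist")
cv2.imwrite(sys.argv[1],cv2.resize(w[120:330,205:425],(660,600)if 0 else (628,600),interpolation=cv2.INTER_CUBIC));cv2.imwrite(sys.argv[1].replace(".png","f.png"),w)
hsv=cv2.cvtColor(np.ascontiguousarray(w),cv2.COLOR_BGR2HSV)
def c(lo,hi,z):
    m=cv2.inRange(hsv,lo,hi);m[:120]=0;m[200:]=0;m[:,:220]=0;m[:,410:]=0
    M=cv2.moments(m,True);u=(M['m10']/M['m00'],M['m01']/M['m00']);return at(p,u,z,True)
R=c((0,120,100),(8,255,255),.051);G=c((50,80,60),(85,255,255),.038)
for C in ([.572,-.159],[.571,-.158],[.573,-.158],[.571,-.160]):
    f=lambda P:np.degrees(np.arctan2(P[1]-C[1],P[0]-C[0])); print(C,f(R),f(G),f(R)-f(G))
E
python3 m.py pics/m10.png
```

```text
[ 0.57088557 -0.15760736  0.06459707] [1.79955427e+02 2.31681054e-02 1.18630431e+02] [-2.5   1.91 10.75  0.3   0.67 -0.11] tool [  2.87  -1.27 -10.75] [ 10.7  37.2  -1.1 116.1   1.5  26.7  37.1] 19.9
[0.572, -0.159] 120.86946264491117 120.51744572102254 0.3520169238886268
[0.571, -0.158] 120.33087996629006 120.12295172777513 0.20792823851492415
[0.573, -0.158] 122.94982186042117 122.01482963016005 0.9349922302611162
[0.571, -0.16] 118.82643707212105 119.04000367143445 -0.2135665993133955
```

View pics/m10.png

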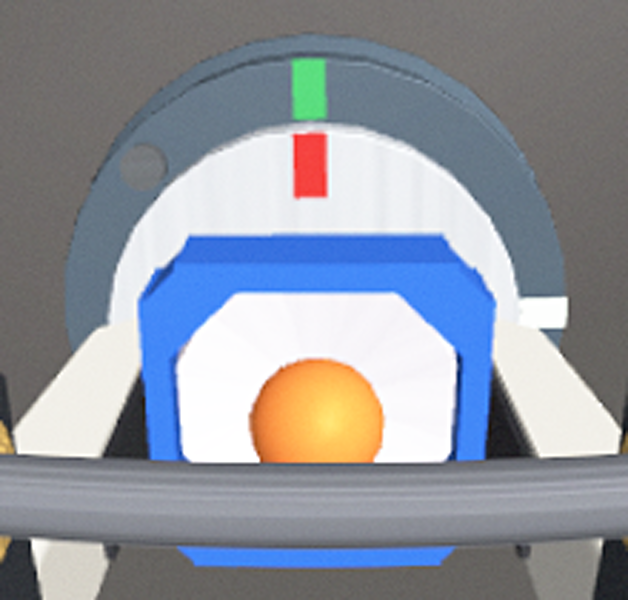

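>>> carry_out(plan=[[1,0,0,0,0],[1,0,0,0,0],[1,0,0,0,0],[1,0,0,0,0],[1,0,0,0,0]])

```text
clock: 20.62
tool_pos: [0.5709, -0.1576, 0.0645]
orientation: [180.0, 0.0, 118.6]
wrist_force: [-2.1, 1.5, 11.0]
finger_gap: 0.638
```

>>> carry_out(plan=[[1,0,0,0,0],[1,0,0,0,0],[1,0,0,0,0],[1,0,0,0,0],[1,0,0,0,0]])

```text
clock: 21.25
tool_pos: [0.5709, -0.1576, 0.0646]
orientation: [180.0, 0.0, 118.6]
wrist_force: [-2.9, 3.1, 11.9]
finger_gap: 0.642
```

```bash
python3 f.py; python3 m.py pics/m11.png
python3 - <<'E'
from bench import r
import cv2
cv2.imwrite("pics/s11.png",r.snapshot("scene")[:,:,::-1])
E
```

```text
[ 0.57088466 -0.15761379  0.06457466] [1.79954828e+02 2.23387284e-02 1.18629220e+02] [-2.44  2.32 10.58  0.3   0.64 -0.1 ] tool [  3.2   -1.02 -10.58] [ 10.7  37.2  -1.1 116.1   1.5  26.7  37.1] 21.4
[0.572, -0.159] 120.88273901645739 120.51751807150075 0.36522094495664703
[0.571, -0.158] 120.34504116072696 120.1230274664868 0.22201369424016093
[0.573, -0.158] 122.96173514003387 122.01489697583995 0.9468381641939203
[0.571, -0.16] 118.84099224952097 119.04008079171078 -0.19908854218981276
```

View pics/s11.png

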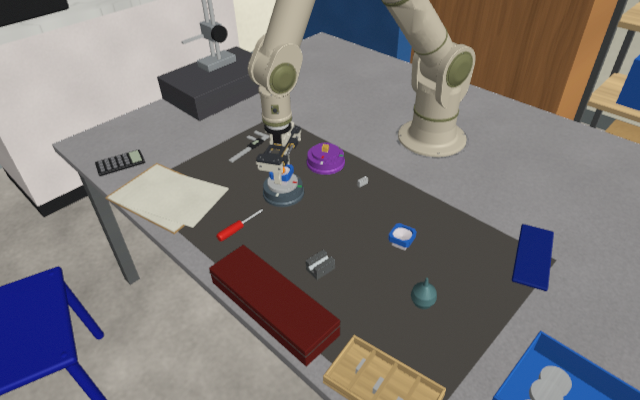

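The stripe has stayed at the green mark through a 1.25 s hold, and the bystanders are where they started. I'm handing the job in.

```bash
python3 -c "
from bench import r
print(r.job_done())"
```

```text
the job is handed in; nothing more can be done
None
```

The blue dish with the ball is fitted fully onto the grey head's shaft and turned a quarter turn counter-clockwise. The arm is still gripping it there; I handed in at about 21.5 s.

**Last checks:**
- **Seating:** the tool came down by the full seat height (TCP at 64.6 mm; I expected 64.6 mm). About 11 N of upward seat reaction remains.
- **Quarter turn:** the red stripe is in line with the green mark to about 0.4° (under 1° whichever head centre I assumed). It did not move in a 1.25 s hold.
- **Dish and ball:** the dish was level to within 0.1° and the ball was central in the last wrist picture.
- **Bystanders:** they look unmoved in the last scene picture.

**Disagreements:**
- **Turning play:** I allowed about 4° for it and first turned 93.5°. The stripe showed about 3.5° past the green mark, so I turned back 3.3°. The spindle followed the dish with almost no play.
- **Sideways force:** about 3.5 N remained at the wrist, because the dish sits about 1 mm off the tool axis.

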